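Potter's loop tools back into their jars

ROBOT

A 6-joint arm with a two-finger parallel gripper is mounted at the origin on the work surface. World frame = base frame: x ahead of the robot, y to its left, z up, the work surface at z = 0. Lengths are in m, angles in rad, forces in N, time in s.
With the tool pointing down it reaches from about 0.325 to 0.85 m from the base axis. Payload 15.5 kg.
Tool frame: the origin (TCP) lies midway between the tips of the shut fingers; the grasp point (between the pads) lies 19 mm behind it; z points along the fingers, y is the line along which they close (so a half turn about z gives the same grasp; the last joint's range is limited). The gripper opens to 91 mm and grips with 3 to 60 N. Pads are 32 mm wide; open, the fingers measure 118 mm over their backs; the gripper's body (76 mm by 178 mm) begins 60 mm behind the grasp point.
Start: joints at [1.2, 0.494, 1.345, -0, 1.302, -0.096], TCP at [0.17, 0.602, 0.214] pointing down, gripper open.
Joint ranges: [-2.91, 2.91], [-0.82, 2.16], [0.22, 2.67], [-1.22, 4.37], [0.12, 2.79], [-3.08, 3.08]. Speed limits (rad/s): [1.89, 1.89, 2.57, 3.01, 3.01, 3.01].

INTERFACE

Orientations are given as a unit quaternion [x, y, z, w].
In Python, from bench import bot, imaging, finder gives the robot as it stands. The module is installed in compiled form; this text tells all that it offers.
- The arm moves only by the shell command python3 -m jog 'ROWS' [OPENING] [FORCE]. ROWS is JSON, a list of rows, each an object of numbers: "tx", "ty", "tz": the shift along the tool's x, y, z in cm; "wx", "wy", "wz": the turn, a rotation vector about the tool's x, y, z in rad. A call has exactly 8 rows; each row shifts and turns the commanded pose from where the row before left it, along the tool's axes as they then stand; what a row does not reach is not made up. A row lasts 1/8 s, in which the tool goes at most 62.5 mm and 10.7 degrees, less where a joint would pass 70% of its speed; a pose out of reach is approached as far as the arm can. A call is refused whole if a number of a shift passes 6.25 or a number of a turn 0.188, either way. A call with a gripper value outside its range is refused whole. OPENING is the finger opening in cm, from 0 to 9.12, set as the call begins (- or left out, the last holds). The fingers move at their own pace and stop on an object; FORCE is the grip in N (left out, the last holds). Time passes only in rows, so rows that do not move let the fingers close, or fill a call up. It gives the time, the measured TCP pose, the force, the opening and the grip force at its end, in the units of the state.
- bot.read_state(): the state, without advancing time (a new reading comes with each control period).
- imaging.read_camera(name): name is "scene" or "top"; returns (picture, depth): 400x640x3 uint8, red, green, blue; 400x640 float32, m along the optical axis (not along the pixel's ray), 0 where there is no reading.
- imaging.camera_params(name): a dict with "fx", "fy", "cx", "cy" (pixels), "T" (4x4, takes a point from camera to world coordinates). Camera axes: x right, y down, z forward; pixel columns grow to the right and rows downward; lengths in m; the calibration is good to about 2 mm. A picture is of the moment at which its call begins. camera_params takes no time and is no camera call.
- bot.finish_job(): hands the job in; it is judged then, once.
Trained networks look in the newest picture that a camera, given by its name, has taken for a name from the list of things; names that differ only in an ending like _2 or _b are one class to them, and where a whole thing is asked for, a point or a joint stands for the part that bears it (a point fixed in the world has none). Each returns a list of dicts, best first, with "score" (0 to 1); they miss things now and then, are a little off and sometimes report something else, mostly with a low value. They report only what shows in the picture. A call takes as long as a camera call. They do not tell look-alikes from the thing itself.
- finder.cut_out(camera, name): "pixels" (400x640 bool, what is visible of it).
- finder.pinpoint(camera, name): "centre" ([x, y, z] in m, in world coordinates, good to about 4 mm: a listed point, or the origin of a listed thing).
The state is a dict: "time_s": time; "joint_positions": joint angles; "dq": joint speeds; "joint_torque": joint torques, N m; "position": TCP position; "orientation": TCP orientation; "wrist_force": force on the tool from outside, world axes, zero at the start; "wrist_torque": the same for the moment, N m; "gripper_width": opening from 0.0 (shut) to 1.0 (fully open); "grip_force": force on a finger pad.
Only numpy, scipy, OpenCV 4.12 (cv2) and the standard library are available. Lean on these libraries where they do the work, as an engineer would, in place of code of your own. Each camera call takes 0.05 s, during which the arm holds its last target. There are 200 camera calls.

TASK

Put the two steel-loop trimming tools away: take them from the sloping wooden rest and stand each one handle down, loop up, in the narrow white jar of its own size - the long tool in the tall jar and the short tool in the short jar - so that the butt rests on the bottom of the jar. Leave the jars standing upright where they are, leave the wooden modelling knife in the rest, and do not disturb the other things on the bench.

Things in the scene. Friction and masses are not known exactly. Their poses are not given: they have to be found in the camera images.
- long_tool: Long trimming tool, 245 mm, about 60 g: round pale wooden handle, diameter 16, length 175; brass ferrule, diameter 13, length 20; rounded steel wire loop 40 wide. Origin: centre of the butt end; own z runs butt to working end. Leans at 45 deg in one of the rest's three places, any order, butt low, working end up towards the rest's +x. Free to grip 35 to 85 and 130 to 170 mm from the butt.
- short_tool: Short trimming tool, 165 mm, about 40 g: round pale wooden handle, diameter 16, length 115; brass ferrule, diameter 13, length 15; triangular steel wire loop 34 wide. Origin: centre of the butt end; own z runs butt to working end. Leans at 45 deg in one of the rest's three places, any order, butt low, working end up towards the rest's +x. Free to grip 35 to 85 mm from the butt.
- tall_jar: Tall white stoneware jar, 115 mm high, about 340 g. Loose, straight-walled round jar, open at the top: outside diameter 46, inside diameter 36 (wall 5), inner floor 8 above its underside. Origin at the centre of its underside, z up along its axis. May stand in either of two places.
- short_jar: Short white stoneware jar, 65 mm high, about 260 g. Loose, straight-walled round jar, open at the top: outside diameter 46, inside diameter 36 (wall 5), inner floor 8 above its underside. Origin at the centre of its underside, z up along its axis. May stand in either of two places.
- rest: Fixed dark wooden rest; origin under the centre of its 150 (x) x 220 (y) x 12 mm plank. Butts stand behind a 34 high lip on its -x edge; handles lean on a level steel rail, 12 thick, at x = 26, z = 82, which meets them 105 mm from the butt. Places at y = -75, 0, 75, each with guides 12 mm either side at butt and rail (pins up to z = 103). Elsewhere free below the tools.
- wood_knife: Wooden modelling knife, 202 mm, stays in the rest: round handle, diameter 16, length 145, then a flat wooden blade 18 wide, no steel loop. Origin: centre of the butt end; own z runs butt to working end. Leans at 45 deg in one of the rest's three places, any order, butt low, working end up towards the rest's +x.
- mug: Blue mug, 76 mm in diameter, 85 high, upright, behind the jars. Origin at the centre of its underside. A bystander.
- bowl: Small terracotta bowl, 90 mm in diameter, 38 high, in front of the jars. Origin at the centre of its underside. A bystander.
- glaze_pot: Grey lidded pot, 64 mm in diameter, 85 high, at the back. Origin at the centre of its underside. A bystander.
- rib: Flat dark wooden rib, 100 x 55 x 8 mm, flat on the bench. Origin at the centre of its underside. A bystander.
- test_tile: Flat terracotta test tile, 50 x 80 x 9 mm, flat on the bench. Origin at the centre of its underside. A bystander.
Not all that is in view belongs to the job. Leave any black look-alike of the short_jar alone.

How it is judged:
At the end, for the whole second after the job is handed in: Long tool in tall jar, short tool in short jar, butt down: butt centre within 18 mm of the jar's axis and under 24 mm above its underside, leaning less than 0.45 rad. Both jars upright on the bench (within 0.1 rad); tools and jars at rest (z of long_tool in the frame of tall_jar between 0 and 0.024 m and horizontal distance between long_tool and tall_jar below 0.018 m and angle between each of long_tool, short_tool's own z axis and vertical below 0.45 rad and angle between each of tall_jar, short_jar's own z axis and vertical below 0.1 rad and height (world z) of each of tall_jar, short_jar below 0.01 m and linear speed of each of long_tool, tall_jar, short_tool, short_jar below 0.03 m/s and angular speed of each of long_tool, short_tool below 1 rad/s and z of short_tool in the frame of short_jar between 0 and 0.024 m and horizontal distance between short_tool and short_jar below 0.018 m); the robot touches nothing.
It fails at once if a jar is tipped by more than 0.4 rad or shifted by more than 40 mm (angle between any of tall_jar, short_jar's own z axis and vertical above 0.4 rad or distance of any of tall_jar, short_jar from where it was at the start of the episode above 0.04 m).
It fails at once if the knife, mug, bowl, glaze pot, rib or test tile is shifted by more than 30 mm (distance of any of wood_knife, mug, bowl, glaze_pot, rib, test_tile from where it was at the start of the episode above 0.03 m).
It also fails if it takes over 72 s, if anything falls off the work surface, if the arm or the gripper's body presses on something with over 40 N, if the wrist force passes 120 N, or if a joint passes its speed limit or range.

## Working session

There is one attempt and no reset: what is moved stays moved. The work goes in short steps, Python scripts to look and compute and a shell command to move; the robot and the scene stay as the last step left them, time stands still between calls to the robot, and variables do not carry over. Pictures are saved under pics/ and viewed, at most 10 in all, crops included, and the job is handed in when it is done.

```bash
mkdir -p pics; python3 - <<'E'
from bench import bot, imaging, finder
import cv2, numpy as np
for c in ("scene","top"):
    p,d=imaging.read_camera(c); cv2.imwrite(f"pics/{c}0.png",p[:,:,::-1])
    k=imaging.camera_params(c); print(c,k["fx"],k["cx"],k["cy"],np.round(k["T"],3).tolist())
    for n in ["long_tool","short_tool","tall_jar","short_jar","rest","wood_knife","mug","bowl","glaze_pot"]:
        r=finder.pinpoint(c,n)
        print(n,[(np.round(x["centre"],3).tolist(),round(x["score"],2)) for x in r[:3]])
s=bot.read_state(); print(s)
E
```

```text
scene 407.58959167073994 320.8166760873922 206.66573622136292 [[0.759, 0.562, -0.329, 0.934], [0.651, -0.645, 0.4, -0.47], [0.013, -0.518, -0.855, 1.007], [0.0, 0.0, 0.0, 1.0]]
long_tool [([0.521, -0.103, 0.017], 0.52), ([0.368, -0.399, 0.0], 0.35)]
short_tool [([0.49, -0.253, 0.015], 0.58)]
tall_jar [([0.505, -0.175, 0.02], 0.68), ([0.574, 0.124, -0.004], 0.56)]
short_jar [([0.633, 0.212, -0.001], 0.87), ([0.514, 0.348, -0.0], 0.8), ([0.577, 0.285, 0.002], 0.73)]
rest [([0.559, -0.189, -0.0], 0.73), ([0.573, 0.128, -0.003], 0.58)]
wood_knife [([0.504, -0.174, 0.019], 0.62), ([0.576, 0.287, -0.0], 0.33)]
mug [([0.745, 0.275, 0.001], 0.76), ([0.371, 0.058, -0.001], 0.71)]
bowl [([0.444, 0.182, 0.004], 0.69), ([0.56, -0.193, 0.001], 0.36)]
glaze_pot [([0.789, 0.129, 0.004], 0.65)]
top 382.81053235240586 322.50496029317463 196.98223730446705 [[-0.005, -0.997, 0.082, 0.5], [-0.999, 0.008, 0.031, -0.053], [-0.031, -0.082, -0.996, 1.076], [0.0, 0.0, 0.0, 1.0]]
long_tool [([0.522, -0.104, 0.016], 0.71)]
short_tool [([0.495, -0.251, 0.014], 0.55), ([0.449, 0.185, 0.0], 0.47)]
tall_jar [([0.5
[... 402 characters left out ...]
ay([ 1.20048988e+00,  4.93578492e-01,  1.34548976e+00, -1.13770228e-05,
        1.30250377e+00, -9.55122222e-02]), 'dq': array([-7.39777853e-04, -3.11355161e-04, -1.03086240e-03, -1.20687158e-05,
       -5.79701825e-04,  7.77782928e-05]), 'joint_torque': array([ 5.75108515e-04, -8.78685308e+01, -3.82264066e+01,  7.08486093e-02,
        4.41853562e-02, -1.02111113e-05]), 'position': array([0.16960328, 0.60155411, 0.21393182]), 'orientation': array([1.36963728e-01, 9.90576063e-01, 8.76843769e-06, 7.71722956e-06]), 'wrist_force': array([ 0.59424563, -0.72768633, -0.08854436]), 'wrist_torque': array([-0.07764878, -0.00343542,  0.05074043]), 'grip_force': 0.0, 'gripper_width': 1.0009822697064772}
```

View pics/scene0.png

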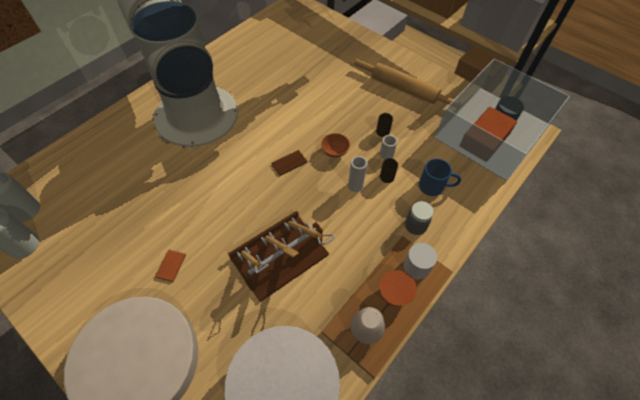

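View pics/top0.png

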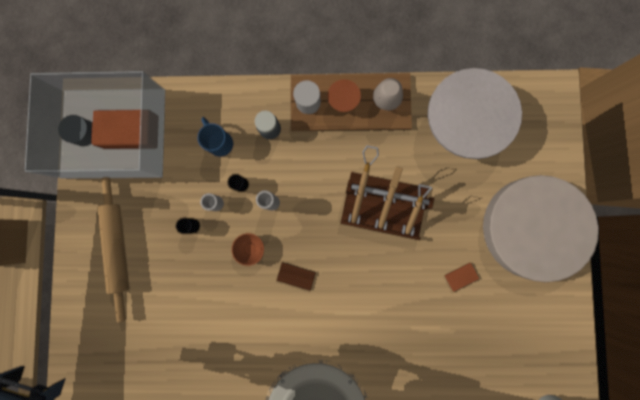

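Top view: the rest is near pixel (388,205). The long tool with its round loop is at (371,153), the knife with no loop is in the middle at (393,190), and the short tool with its triangular loop is at (420,205).
White jars are at (265,200), which is tall, and (210,202), which is short. The black look-alikes at (238,183) and (187,226) are to be left alone.
Next I check this in one close crop and refine the measurements.

```bash
cat > h.py <<'E'
import numpy as np
from bench import bot, imaging, finder
from scipy.spatial.transform import Rotation as R
def cloud(cam,d,mask):
    k=imaging.camera_params(cam); v,u=np.nonzero(mask&(d>0)); z=d[v,u]
    P=np.c_[(u-k["cx"])/k["fx"]*z,(v-k["cy"])/k["fy"]*z,z]
    return P@k["T"][:3,:3].T+k["T"][:3,3]
def delta(pos,M):
    "shift (cm) and turn in present tool axes to TCP pos, rotation matrix M"
    s=bot.read_state(); A=R.from_quat(s["orientation"])
    print("t",round(s["time_s"],2),"q",np.round(s["joint_positions"],2),"pos",np.round(s["position"],3),"w",round(float(s["gripper_width"]),3),"gf",round(float(s["grip_force"]),1))
    print("shift cm",np.round(A.inv().apply(np.array(pos)-s["position"])*100,2),"turn",np.round((A.inv()*R.from_matrix(M)).as_rotvec(),3))
E
python3 - <<'E'
from h import *
import cv2
for c in ("top","scene"):
    p,d=imaging.read_camera(c)
    if c=="top": a=cv2.resize(p[140:250,170:440,::-1],None,fx=2.9,fy=2.9,interpolation=3); cv2.imwrite("pics/crop.png",a)
    for n in ["long_tool","short_tool","wood_knife"]:
        for r in finder.cut_out(c,n)[:2]:
            P=cloud(c,d,r["pixels"]); P=P[(P[:,2]>.03)&(P[:,2]<.2)]
            if len(P)<15: continue
            m=np.median(P,0); P=P[np.linalg.norm(P-m,axis=1)<.12]; m=P.mean(0); v=np.linalg.svd(P-m)[2][0]; v*=np.sign(v[2])
            print(c,n,round(r["score"],2),len(P),np.round(m,3),np.round(v,3),"z range",np.round(np.ptp(P,0),3))
    for n in ["tall_jar","short_jar"]:
        for r in finder.cut_out(c,n)[:3]:
            P=cloud(c,d,r["pixels"]); 
            if len(P)<10: continue
            zt=np.percentile(P[:,2],95); T=P[P[:,2]>zt-.012]
            col=p[r["pixels"]].mean(0)
            print(c,n,round(r["score"],2),"top z",round(zt,3),"rim",np.round((T.min(0)+T.max(0))/2,3),np.round(np.ptp(T,0),3),"rgb",col.round())
    for n in ["rest","tall_jar","short_jar","long_tool","short_tool","wood_knife"]:
        print(n,[np.round(x["centre"],4).tolist() for x in finder.pinpoint(c,n)[:3]])
E
```

```text
top long_tool 0.57 326 [ 0.593 -0.119  0.098] [ 0.699 -0.146  0.7  ] z range [0.138 0.037 0.13 ]
top long_tool 0.18 211 [0.575 0.283 0.055] [0.199 0.97  0.143] z range [0.044 0.046 0.041]
top short_tool 0.55 396 [ 0.585 -0.194  0.104] [ 0.707 -0.159  0.69 ] z range [0.138 0.041 0.132]
top short_tool 0.53 237 [ 0.544 -0.262  0.08 ] [ 0.696 -0.197  0.691] z range [0.108 0.044 0.108]
top wood_knife 0.9 382 [ 0.585 -0.194  0.104] [ 0.706 -0.161  0.689] z range [0.135 0.041 0.132]
top wood_knife 0.53 809 [ 0.561 -0.192  0.073] [0.183 0.983 0.006] z range [0.155 0.225 0.106]
top tall_jar 0.84 top z 0.117 rim [0.576 0.124 0.112] [0.043 0.044 0.015] rgb [95. 90. 84.]
top tall_jar 0.46 top z 0.013 rim [ 0.368 -0.397  0.009] [0.073 0.086 0.013] rgb [120.  69.  43.]
top short_jar 0.73 top z 0.067 rim [0.628 0.212 0.063] [0.044 0.045 0.014] rgb [28. 24. 19.]
top short_jar 0.73 top z 0.067 rim [0.511 0.35  0.063] [0.043 0.045 0.015] rgb [25. 21. 17.]
top short_jar 0.67 top z 0.067 rim [0.575 0.284 0.063] [0.043 0.045 0.016] rgb [95. 90. 84.]
rest [[0.5693, -0.1943, 0.0022]]
tall_jar [[0.5772, 0.1
[... 672 characters left out ...]
[0.132 0.038 0.128]
scene tall_jar 0.58 top z 0.115 rim [0.576 0.123 0.112] [0.044 0.047 0.017] rgb [92. 85. 73.]
scene short_jar 0.86 top z 0.066 rim [0.512 0.347 0.061] [0.043 0.044 0.015] rgb [33. 26. 16.]
scene short_jar 0.66 top z 0.066 rim [0.575 0.284 0.061] [0.044 0.05  0.014] rgb [91. 85. 75.]
scene short_jar 0.65 top z 0.066 rim [0.628 0.21  0.062] [0.044 0.045 0.017] rgb [32. 25. 16.]
rest [[0.5602, -0.1866, -0.0007], [0.4857, -0.2519, 0.0146]]
tall_jar [[0.5737, 0.1228, 0.0007], [0.5747, 0.2877, 0.0015]]
short_jar [[0.5729, 0.2847, -0.0013], [0.5101, 0.3503, 0.0006]]
long_tool [[0.5195, -0.1027, 0.019]]
short_tool [[0.4895, -0.2528, 0.0148]]
wood_knife [[0.5032, -0.1761, 0.0208]]
```

View pics/crop.png

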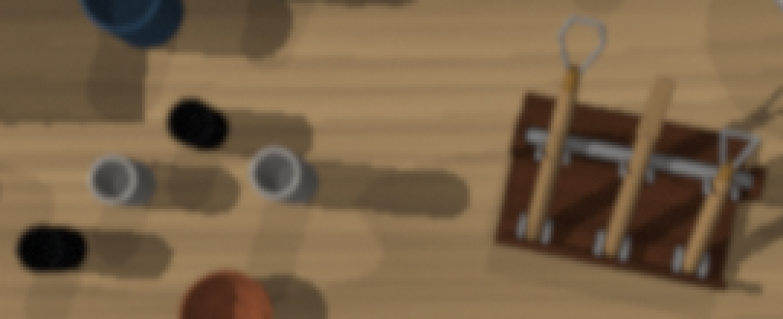

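The crop confirms the choice. The round loop at crop pixel (583,42) is the long tool, the triangle at (738,150) is the short tool, and the looped-free stick between them is the knife. White jars are at (117,180), short, and (277,172), tall; the black ones are ignored.

```bash
cat >> h.py <<'E'
RX=np.array([.983,-.183,0]); RY=np.array([.183,.983,0]); H=(RX+[0,0,1])/np.sqrt(2)
BUTT={"long":np.array([.5205,-.104,.018]),"short":np.array([.492,-.2515,.018])}
JAR={"long":np.array([.5755,.1245,0]),"short":np.array([.5755,.2845,0])}
S={"long":.148,"short":.082}; TILT=.15
def frame(y,z): return np.c_[np.cross(y,z),y,z]
def grasp(n,back=0):
    z=np.sin(TILT)*RX-np.cos(TILT)*np.array([0,0,1]); return BUTT[n]+S[n]*H+(.019-back)*z, frame(RY,z)
def place(n,az,up,lean=0):
    "az: world azimuth the fingers point to; up: butt height over jar floor; lean: rest of tilt not made"
    z=np.array([np.cos(az),np.sin(az),0]); b=np.pi/4+TILT-lean
    y=np.cross([0,0,1],z); zz=np.sin(b)*z-np.cos(b)*np.array([0,0,1])
    h=np.cos(lean)*np.array([0,0,1])+np.sin(lean)*z
    return JAR[n]+[0,0,.008+up]+S[n]*h+.019*zz, frame(y,zz)
E
python3 - <<'E'
from h import *
p,M=grasp("long",.12); print(p,R.from_matrix(M).as_quat()); delta(p,M)
E
```

```text
[ 0.60853606 -0.12038922  0.22251768] [ 0.09164076  0.99296966 -0.00688522  0.07460449]
t 2.2 q [ 1.2   0.49  1.35 -0.    1.3  -0.1 ] pos [0.17  0.602 0.214] w 1.001 gf 0.0
shift cm [-61.84 -57.57  -0.86] turn [-0.007 -0.15  -0.091]
```

```bash
python3 -m jog '[{"tx":-2,"ty":-2,"tz":-3},{"tx":-3.8,"ty":-3.6,"tz":-3},{"tx":-3.8,"ty":-3.6},{"tx":-3.8,"ty":-3.6},{"tx":-3.8,"ty":-3.6},{"tx":-3.8,"ty":-3.6},{"tx":-3.8,"ty":-3.6},{"tx":-3.8,"ty":-3.6}]' 4 30
python3 -c "
from h import *
delta(*grasp('long',.12))"
python3 -m jog '[{"tx":-3.8,"ty":-3.6},{"tx":-3.8,"ty":-3.6},{"tx":-3.8,"ty":-3.6},{"tx":-3.8,"ty":-3.6},{"tx":-3.8,"ty":-3.6},{"tx":-3.8,"ty":-3.6},{"tx":-2,"ty":-2},{}]'
python3 -c "
from h import *
delta(*grasp('long',.12))"
```

```text
t 2.2 q [ 1.2   0.49  1.35 -0.    1.3  -0.1 ] pos [0.17  0.602 0.214] w 1.001 gf 0.0
shift cm [-61.84 -57.57  -0.86] turn [-0.007 -0.15  -0.091]
t 2.2 q [ 1.2   0.49  1.35 -0.    1.3  -0.1 ] pos [0.17  0.602 0.214] w 1.001 gf 0.0
shift cm [-61.84 -57.57  -0.86] turn [-0.007 -0.15  -0.091]validation failed for argument at $[0]...
validation failed for argument at $[0]...
```

```bash
python3 -m jog '[{"tx":-2,"ty":-2,"tz":-3,"wx":0,"wy":0,"wz":0},{"tx":-3.8,"ty":-3.6,"tz":-3,"wx":0,"wy":0,"wz":0},{"tx":-3.8,"ty":-3.6,"tz":0,"wx":0,"wy":0,"wz":0},{"tx":-3.8,"ty":-3.6,"tz":0,"wx":0,"wy":0,"wz":0},{"tx":-3.8,"ty":-3.6,"tz":0,"wx":0,"wy":0,"wz":0},{"tx":-3.8,"ty":-3.6,"tz":0,"wx":0,"wy":0,"wz":0},{"tx":-3.8,"ty":-3.6,"tz":0,"wx":0,"wy":0,"wz":0},{"tx":-3.8,"ty":-3.6,"tz":0,"wx":0,"wy":0,"wz":0}]' 4 30
python3 -c "
from h import *
delta(*grasp('long',.12))"
```

```text
time_s: 3.2
position: [0.3717, 0.2607, 0.2741]
orientation: [0.137, 0.991, 0.0, 0.0]
wrist_force: [0.2, 0.6, 0.4]
gripper_width: 0.443
grip_force: 0.0
t 3.2 q [ 0.48  0.19  1.65 -0.    1.3  -0.82] pos [0.372 0.261 0.274] w 0.443 gf 0.0
shift cm [-33.12 -30.26   5.16] turn [-0.006 -0.149 -0.09 ]
```

```bash
python3 -m jog '[{"tx":-4.5,"ty":-4.2,"tz":0,"wx":0,"wy":0,"wz":0},{"tx":-4.5,"ty":-4.2,"tz":0,"wx":0,"wy":0,"wz":0},{"tx":-4.5,"ty":-4.2,"tz":0,"wx":0,"wy":0,"wz":0},{"tx":-4.5,"ty":-4.2,"tz":0,"wx":0,"wy":0,"wz":0},{"tx":-4.5,"ty":-4.2,"tz":0,"wx":0,"wy":0,"wz":0},{"tx":-4.5,"ty":-4.2,"tz":0,"wx":0,"wy":0,"wz":0},{"tx":-4.5,"ty":-4,"tz":0,"wx":0,"wy":0,"wz":-0.09},{"tx":0,"ty":0,"tz":0,"wx":0,"wy":-0.15,"wz":0}]'
python3 -c "
from h import *
delta(*grasp('long',.12)); delta(*grasp('long'))"
```

```text
time_s: 4.2
position: [0.5996, -0.1089, 0.2721]
orientation: [0.093, 0.993, -0.008, 0.075]
wrist_force: [-0.5, 1.3, -1.0]
gripper_width: 0.433
grip_force: 0.0
t 4.2 q [-0.29  0.35  1.44  0.02  1.2  -1.67] pos [ 0.6   -0.109  0.272] w 0.433 gf 0.0
shift cm [-0.33 -0.96  5.07] turn [-0.001  0.002 -0.003]
t 4.2 q [-0.29  0.35  1.44  0.02  1.2  -1.67] pos [ 0.6   -0.109  0.272] w 0.433 gf 0.0
shift cm [-0.31 -0.94 17.07] turn [-0.001  0.002 -0.003]
```

```bash
python3 -m jog '[{"tx":-0.3,"ty":-0.9,"tz":2,"wx":0,"wy":0,"wz":0},{"tx":0,"ty":0,"tz":3,"wx":0,"wy":0,"wz":0},{"tx":0,"ty":0,"tz":3,"wx":0,"wy":0,"wz":0},{"tx":0,"ty":0,"tz":2,"wx":0,"wy":0,"wz":0},{"tx":0,"ty":0,"tz":0,"wx":0,"wy":0,"wz":0},{"tx":0,"ty":0,"tz":0,"wx":0,"wy":0,"wz":0},{"tx":0,"ty":0,"tz":0,"wx":0,"wy":0,"wz":0},{"tx":0,"ty":0,"tz":0,"wx":0,"wy":0,"wz":0}]'
python3 - <<'E'
from h import *
import cv2
delta(*grasp('long'))
p,d=imaging.read_camera("scene"); cv2.imwrite("pics/a.png",cv2.resize(p[150:320,180:400,::-1],None,fx=3.4,fy=3.4,interpolation=3))
E
```

```text
time_s: 5.2
position: [0.6112, -0.1166, 0.1762]
orientation: [0.092, 0.993, -0.007, 0.075]
wrist_force: [-0.9, -0.6, -0.9]
gripper_width: 0.441
grip_force: 0.0
t 5.2 q [-0.29  0.46  1.54  0.02  0.99 -1.69] pos [ 0.611 -0.117  0.176] w 0.441 gf 0.0
shift cm [-0.49 -0.42  7.4 ] turn [-0.     0.001 -0.001]
```

View pics/a.png

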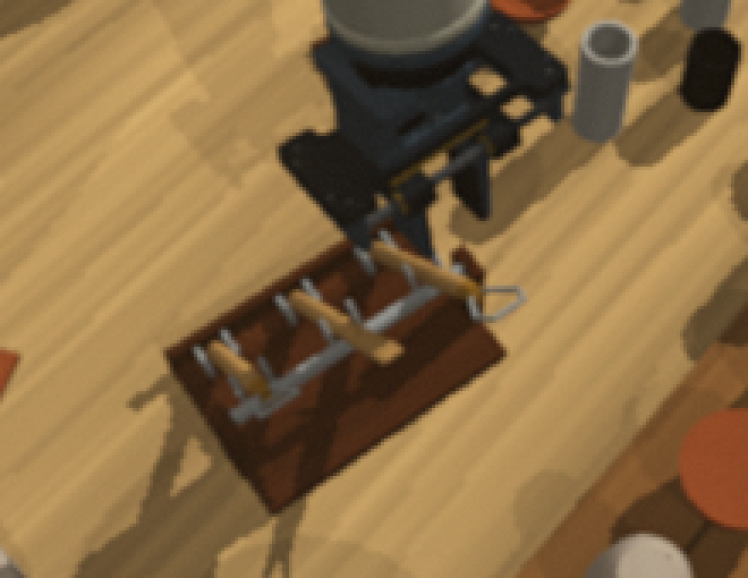

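The gripper is above the long tool, with fingers at crop (420,235) and (470,190) straddling the handle line; the rest is undisturbed. I correct the residual and go down.

```bash
python3 -m jog '[{"tx":-0.5,"ty":-0.4,"tz":0,"wx":0,"wy":0,"wz":0},{"tx":0,"ty":0,"tz":2,"wx":0,"wy":0,"wz":0},{"tx":0,"ty":0,"tz":2,"wx":0,"wy":0,"wz":0},{"tx":0,"ty":0,"tz":0,"wx":0,"wy":0,"wz":0},{"tx":0,"ty":0,"tz":2,"wx":0,"wy":0,"wz":0},{"tx":0,"ty":0,"tz":1.4,"wx":0,"wy":0,"wz":0},{"tx":0,"ty":0,"tz":0,"wx":0,"wy":0,"wz":0},{"tx":0,"ty":0,"tz":0,"wx":0,"wy":0,"wz":0}]'
python3 - <<'E'
from h import *
delta(*grasp('long'))
E
```

```text
time_s: 6.25
position: [0.6262, -0.1235, 0.1037]
orientation: [0.092, 0.993, -0.007, 0.075]
wrist_force: [0.5, 0.5, -0.1]
gripper_width: 0.436
grip_force: 0.0
t 6.25 q [-0.3   0.57  1.57  0.02  0.85 -1.7 ] pos [ 0.626 -0.123  0.104] w 0.436 gf 0.0
shift cm [-0.   -0.02 -0.01] turn [-0.     0.001 -0.001]
```

```bash
python3 -m jog '[{"tx":0,"ty":0,"tz":0,"wx":0,"wy":0,"wz":0},{"tx":0,"ty":0,"tz":0,"wx":0,"wy":0,"wz":0},{"tx":0,"ty":0,"tz":0,"wx":0,"wy":0,"wz":0},{"tx":0,"ty":0,"tz":0,"wx":0,"wy":0,"wz":0},{"tx":0,"ty":0,"tz":0,"wx":0,"wy":0,"wz":0},{"tx":0,"ty":0,"tz":0,"wx":0,"wy":0,"wz":0},{"tx":-0.2,"ty":0,"tz":-0.5,"wx":0,"wy":0,"wz":0},{"tx":-0.3,"ty":0,"tz":-1,"wx":0,"wy":0,"wz":0}]' 0 25
python3 -m jog '[{"tx":-0.4,"ty":0,"tz":-2,"wx":0,"wy":0,"wz":0},{"tx":-0.6,"ty":0,"tz":-3,"wx":0,"wy":0,"wz":0},{"tx":-0.6,"ty":0,"tz":-3,"wx":0,"wy":0,"wz":0},{"tx":-0.5,"ty":0,"tz":-3,"wx":0,"wy":0,"wz":0},{"tx":-0.5,"ty":0,"tz":-3,"wx":0,"wy":0,"wz":0},{"tx":-0.2,"ty":0,"tz":-2,"wx":0,"wy":0,"wz":0},{"tx":0,"ty":0,"tz":0,"wx":0,"wy":0,"wz":0},{"tx":0,"ty":0,"tz":0,"wx":0,"wy":0,"wz":0}]'
python3 - <<'E'
from h import *
s=bot.read_state(); print(s["joint_positions"],s["wrist_force"],s["gripper_width"])
for az in (np.pi+.2,-1.9,np.pi*.5): delta(*place('long',az,.06))
E
```

```text
time_s: 7.25
position: [0.6279, -0.1242, 0.1183]
orientation: [0.092, 0.993, -0.007, 0.074]
wrist_force: [-0.8, -3.4, -2.7]
gripper_width: 0.168
grip_force: 25.0
time_s: 8.25
position: [0.6319, -0.1244, 0.2801]
orientation: [0.092, 0.993, -0.007, 0.074]
wrist_force: [0.6, -0.2, -0.4]
gripper_width: 0.171
grip_force: 25.0
[-0.29618854  0.39319883  1.34124977  0.01754785  1.2591822  -1.68634505] [ 0.58016477 -0.24836125 -0.44980303] 0.17096903543174188
t 8.25 q [-0.3   0.39  1.34  0.02  1.26 -1.69] pos [ 0.632 -0.124  0.28 ] w 0.171 gf 25.0
shift cm [12.53 22.85  5.75] turn [ 1.434 -0.208  2.38 ]
t 8.25 q [-0.3   0.39  1.34  0.02  1.26 -1.69] pos [ 0.632 -0.124  0.28 ] w 0.171 gf 25.0
shift cm [11.34 21.91  5.93] turn [ 0.903 -0.58   1.499]
t 8.25 q [-0.3   0.39  1.34  0.02  1.26 -1.69] pos [ 0.632 -0.124  0.28 ] w 0.171 gf 25.0
shift cm [11.4  24.93  5.92] turn [-0.924 -0.57  -1.534]
```

```bash
cat > k.py <<'E'
from h import *
from scipy.optimize import least_squares
D=[([1.2005,.4936,1.3455,0,1.3025,-.0955],[.1696,.6016,.2139]),([.48,.19,1.65,0,1.3,-.82],[.3717,.2607,.2741]),([-.29,.46,1.54,.02,.99,-1.69],[.6112,-.1166,.1762]),
([-.3,.57,1.57,.02,.85,-1.7],[.6262,-.1235,.1037]),([-.2962,.3932,1.3412,.0175,1.2592,-1.6863],[.6319,-.1244,.2801])]
def rot(q):
    E=R.from_euler
    return E('z',q[0])*E('y',q[1]), E('z',q[0])*E('y',q[1]+q[2]), E('z',q[0])*E('y',q[1]+q[2])*E('z',q[3])*E('y',q[4])
def fk(q,p):
    a,b,c=rot(q); h,a1,L2,L3,Lt,lat=p; Z=[0,0,1]
    return R.from_euler('z',q[0]).apply([a1,lat,h])+a.apply(np.multiply(Z,L2))+b.apply(np.multiply(Z,L3))+c.apply(np.multiply(Z,Lt)), c*R.from_euler('z',q[5])
f=lambda p:np.r_[np.concatenate([fk(q,p)[0]-x for q,x in D]),1e-3*(p-[.4,0,.4,.4,.25,.06])]
sol=least_squares(f,[.4,0,.4,.4,.25,.06]); P=sol.x
LO=np.array([-2.91,-.82,.22,-1.22,.12,-3.08]);HI=np.array([2.91,2.16,2.67,4.37,2.79,3.08])
def ik(pos,M,q0):
    def g(q):
        x,o=fk(q,P); return np.r_[x-pos,.3*(o.inv()*R.from_matrix(M@C)).as_rotvec()]
    s=least_squares(g,np.clip(q0,LO+.01,HI-.01),bounds=(LO,HI)); return s.x,np.linalg.norm(s.fun)
x,o=fk(D[0][0],P); C=(R.from_quat([.136963728,.990576063,0,0]).inv()*o).as_matrix()
E
python3 - <<'E'
from k import *
print(np.round(P,3),np.abs(sol.fun).max(), [np.round((R.from_matrix(C)).as_rotvec(),2)])
s=bot.read_state(); q0=s["joint_positions"]
print((fk(q0,P)[1]*R.from_matrix(C).inv()).as_quat(), s["orientation"],fk(q0,P)[0],s["position"])
for n in ("long","short"):
  for az in np.arange(-3.2,3.1,.5):
    best=min((ik(*place(n,az,.01),[.3,.5,1.5,k,1.5,w]) for k in(0,1.5,3,-1) for w in (-1.6,0,1.6)),key=lambda t:t[1])
    print(n,round(az,1),np.round(best[0],2),round(best[1],4))
E
```

```text
[ 0.176 -0.009  0.533  0.382  0.325  0.06 ] 0.019639719019301727 [array([ 0.  ,  0.  , -1.57])]
[ 0.09200112  0.99297545 -0.00675803  0.07409369] [ 0.09200394  0.99297522 -0.00676144  0.07409302] [ 0.61225307 -0.11862819  0.28482185] [ 0.63193081 -0.12437149  0.28014719]
long -3.2 [0.06 1.06 0.75 0.12 2.26 1.72] 0.0
long -2.7 [ 0.21  1.06  0.74 -0.24  2.25  1.28] 0.0
long -2.2 [ 0.35  0.96  0.96 -0.52  2.    0.95] 0.0
long -1.7 [ 0.46  0.81  1.29 -0.74  1.66  0.77] 0.0
long -1.2 [ 0.53  0.65  1.65 -0.98  1.27  0.69] 0.0
long -0.7 [ 0.5   0.48  1.91 -1.22  0.89  0.55] 0.0246
long -0.2 [0.32 0.35 2.25 4.07 0.52 1.04] 0.0
long 0.3 [-0.02  0.31  2.33  2.55  0.48  1.91] 0.0
long 0.8 [-0.28  0.39  2.17  1.57  0.79  2.31] 0.0
long 1.3 [-0.33  0.54  1.88  1.08  1.15  2.38] 0.0
long 1.8 [-0.27  0.71  1.52  0.78  1.51  2.34] 0.0
long 2.3 [-0.16  0.87  1.17  0.56  1.87  2.2 ] 0.0
long 2.8 [-0.02  1.01  0.87  0.31  2.16  1.94] 0.0
short -3.2 [0.25 1.21 0.58 0.32 2.24 1.96] 0.0
short -2.7 [ 0.39  1.31  0.35 -0.07  2.42  1.49] 0.0
short -2.2 [ 0.52  1.22  0.56 -0.42  2.21  1.05] 0.0
short -1.7 [ 0.64  1.05  0.94 -0.64  1.84  0.83] 0.0
short -1.2 [ 0.73  0.88  1.35 -0.87  1.43  0.72] 0.0
short -0.7 [ 0.75  0.72  1.73 -1.21  1.02  0.74] 0.0
short -0.2 [0.65 0.59 2.08 4.37 0.69 1.02] 0.0047
short 0.3 [0.41 0.52 2.25 3.3  0.57 1.5 ] 0.0
short 0.8 [0.12 0.54 2.2  2.17 0.66 1.98] 0.0
short 1.3 [-0.03  0.63  1.95  1.38  0.92  2.27] 0.0
short 1.8 [-0.02  0.78  1.6   0.95  1.28  2.35] 0.0
short 2.3 [0.06 0.94 1.2  0.68 1.67 2.29] 0.0
short 2.8 [0.17 1.12 0.79 0.46 2.05 2.12] 0.0
```

```bash
python3 -m jog '[{"tx":0,"ty":2,"tz":-1,"wx":0,"wy":0,"wz":0},{"tx":0,"ty":4,"tz":-1,"wx":0,"wy":0,"wz":0},{"tx":0,"ty":4,"tz":-1,"wx":0,"wy":0,"wz":0},{"tx":0.5,"ty":3,"tz":0,"wx":0,"wy":0,"wz":0},{"tx":0,"ty":1,"tz":0,"wx":0,"wy":0,"wz":0},{"tx":0,"ty":0,"tz":0,"wx":0,"wy":0,"wz":0.1},{"tx":0,"ty":0,"tz":0,"wx":0,"wy":0,"wz":0.18},{"tx":0,"ty":0,"tz":0,"wx":0,"wy":0,"wz":0.18}]'
python3 - <<'E'
from h import *
delta(*place('long',-2.2,.13))
E
```

```text
time_s: 9.25
position: [0.6487, 0.0147, 0.3096]
orientation: [0.319, 0.945, 0.01, 0.074]
wrist_force: [0.0, -0.8, -0.3]
gripper_width: 0.171
grip_force: 25.0
t 9.25 q [-0.06  0.38  1.28 -0.02  1.33 -0.98] pos [0.649 0.015 0.31 ] w 0.171 gf 25.0
shift cm [12.81  2.59  1.98] turn [ 0.858 -0.682  1.344]
```

```bash
python3 -m jog '[{"tx":0,"ty":0,"tz":0,"wx":0.086,"wy":-0.068,"wz":0.134},{"tx":0,"ty":0,"tz":0,"wx":0.086,"wy":-0.068,"wz":0.134},{"tx":0,"ty":0,"tz":0,"wx":0.086,"wy":-0.068,"wz":0.134},{"tx":0,"ty":0,"tz":0,"wx":0.086,"wy":-0.068,"wz":0.134},{"tx":0,"ty":0,"tz":0,"wx":0.086,"wy":-0.068,"wz":0.134},{"tx":0,"ty":0,"tz":0,"wx":0.086,"wy":-0.068,"wz":0.134},{"tx":0,"ty":0,"tz":0,"wx":0.086,"wy":-0.068,"wz":0.134},{"tx":0,"ty":0,"tz":0,"wx":0.086,"wy":-0.068,"wz":0.134}]'
python3 - <<'E'
from h import *
delta(*place('long',-2.2,.13))
E
```

```text
time_s: 10.25
position: [0.6487, 0.0152, 0.3098]
orientation: [0.738, 0.554, -0.336, 0.19]
wrist_force: [-0.1, -0.3, -1.6]
gripper_width: 0.173
grip_force: 25.0
t 10.25 q [ 0.24  0.75  0.86 -0.66  1.98  0.39] pos [0.649 0.015 0.31 ] w 0.173 gf 25.0
shift cm [  7.85 -10.49  -1.51] turn [ 0.174 -0.132  0.271]
```

```bash
python3 -m jog '[{"tx":0,"ty":0,"tz":0,"wx":0.087,"wy":-0.066,"wz":0.135},{"tx":0,"ty":0,"tz":0,"wx":0.087,"wy":-0.066,"wz":0.135},{"tx":0,"ty":0,"tz":0,"wx":0,"wy":0,"wz":0},{"tx":0,"ty":0,"tz":0,"wx":0,"wy":0,"wz":0},{"tx":0,"ty":0,"tz":0,"wx":0,"wy":0,"wz":0},{"tx":0,"ty":0,"tz":0,"wx":0,"wy":0,"wz":0},{"tx":0,"ty":0,"tz":0,"wx":0,"wy":0,"wz":0},{"tx":0,"ty":0,"tz":0,"wx":0,"wy":0,"wz":0}]'
python3 - <<'E'
from h import *
delta(*place('long',-2.2,.13))
E
```

```text
time_s: 11.25
position: [0.6487, 0.0148, 0.3101]
orientation: [0.795, 0.408, -0.401, 0.204]
wrist_force: [-1.1, -0.5, -0.3]
gripper_width: 0.167
grip_force: 25.0
t 11.25 q [ 0.22  0.89  0.67 -0.73  2.23  0.58] pos [0.649 0.015 0.31 ] w 0.167 gf 25.0
shift cm [  4.71 -12.35  -0.36] turn [ 0.003 -0.003  0.005]
```

Now I translate above the jar, holding the butt about 3 cm above the rim, and measure the tool's actual axis.

```bash
python3 -m jog '[{"tx":0.7,"ty":-2,"tz":0,"wx":0,"wy":0,"wz":0},{"tx":1,"ty":-2.6,"tz":-0.1,"wx":0,"wy":0,"wz":0},{"tx":1,"ty":-2.6,"tz":-0.1,"wx":0,"wy":0,"wz":0},{"tx":1,"ty":-2.6,"tz":-0.1,"wx":0,"wy":0,"wz":0},{"tx":1,"ty":-2.5,"tz":-0.1,"wx":0,"wy":0,"wz":0},{"tx":0,"ty":0,"tz":0,"wx":0,"wy":0,"wz":0},{"tx":0,"ty":0,"tz":0,"wx":0,"wy":0,"wz":0},{"tx":0,"ty":0,"tz":0,"wx":0,"wy":0,"wz":0}]'
python3 - <<'E'
from h import *
import cv2
delta(*place('long',-2.2,.13))
for c in ("scene","top"):
    p,d=imaging.read_camera(c)
    print(c,[(np.round(x["centre"],3).tolist(),round(x["score"],2)) for n in("long_tool","tall_jar") for x in finder.pinpoint(c,n)[:2]])
    for r in finder.cut_out(c,"long_tool")[:2]:
        P=cloud(c,d,r["pixels"]); print(len(P),round(r["score"],2),np.round(np.median(P,0),3))
        for z0 in np.arange(.12,.42,.03):
            Q=P[abs(P[:,2]-z0)<.015]; Q=Q[np.linalg.norm(Q[:,:2]-[.5755,.1245],axis=1)<.06]
            if len(Q)>3: print(round(z0,2),np.round(np.median(Q,0),3),len(Q))
    if c=="scene": cv2.imwrite("pics/b.png",cv2.resize(p[60:230,280:500,::-1],None,fx=3.4,fy=3.4,interpolation=3))
E
```

```text
time_s: 12.25
position: [0.5676, 0.1114, 0.275]
orientation: [0.795, 0.407, -0.401, 0.204]
wrist_force: [0.2, -0.5, -0.0]
gripper_width: 0.171
grip_force: 25.0
t 12.25 q [ 0.36  0.84  0.88 -0.57  2.19  0.84] pos [0.568 0.111 0.275] w 0.171 gf 25.0
shift cm [ 0.02 -0.13  0.02] turn [ 0.002 -0.003  0.004]
scene [([0.572, 0.126, 0.137], 0.77), ([0.573, 0.126, -0.001], 0.25), ([0.575, 0.126, 0.0], 0.82)]
232 0.66 [0.578 0.117 0.234]
0.15 [0.579 0.118 0.155] 19
0.18 [0.578 0.117 0.181] 37
0.21 [0.579 0.117 0.211] 43
0.24 [0.58  0.116 0.239] 42
0.3 [0.578 0.116 0.309] 25
0.33 [0.577 0.118 0.328] 43
0.36 [0.583 0.113 0.36 ] 11
0.39 [0.574 0.121 0.383] 6
493 0.29 [0.372 0.054 0.008]
top [([0.573, 0.126, 0.137], 0.64), ([0.574, 0.125, -0.003], 0.69)]
267 0.73 [0.572 0.12  0.072]
0.12 [0.568 0.115 0.115] 80
276 0.61 [0.574 0.12  0.314]
0.15 [0.573 0.117 0.149] 11
0.18 [0.571 0.118 0.179] 16
0.21 [0.571 0.117 0.21 ] 12
0.24 [0.571 0.117 0.239] 16
0.27 [0.571 0.116 0.271] 18
0.3 [0.572 0.118 0.306] 49
0.33 [0.574 0.122 0.335] 69
0.36 [0.569 0.129 0.36 ] 29
0.39 [0.576 0.12  0.384] 37
```

View pics/b.png

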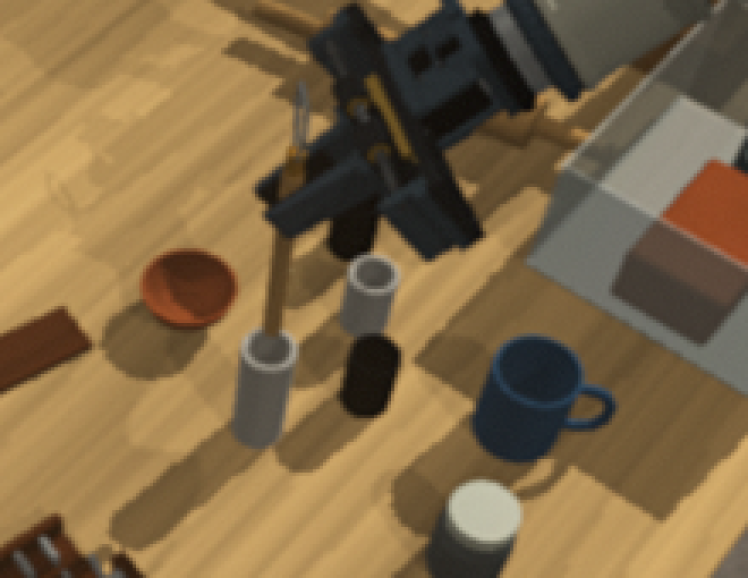

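The tool hangs vertically with its butt just above the tall jar mouth at crop (270,345), within about 2 mm of the axis. Lowering.

```bash
python3 -m jog '[{"tx":0.8,"ty":-0.1,"tz":0.6,"wx":0,"wy":0,"wz":0},{"tx":1.6,"ty":0,"tz":1.18,"wx":0,"wy":0,"wz":0},{"tx":1.6,"ty":0,"tz":1.18,"wx":0,"wy":0,"wz":0},{"tx":1.6,"ty":0,"tz":1.18,"wx":0,"wy":0,"wz":0},{"tx":1.6,"ty":0,"tz":1.18,"wx":0,"wy":0,"wz":0},{"tx":1.6,"ty":0,"tz":1.18,"wx":0,"wy":0,"wz":0},{"tx":0,"ty":0,"tz":0,"wx":0,"wy":0,"wz":0},{"tx":0,"ty":0,"tz":0,"wx":0,"wy":0,"wz":0}]'
python3 - <<'E'
from h import *
delta(*place('long',-2.2,.0))
E
```

```text
time_s: 13.65
position: [0.5664, 0.113, 0.166]
orientation: [0.795, 0.408, -0.4, 0.204]
wrist_force: [0.6, 0.4, 0.3]
gripper_width: 0.168
grip_force: 25.0
t 13.65 q [ 0.36  0.93  0.96 -0.51  2.03  0.95] pos [0.566 0.113 0.166] w 0.168 gf 25.0
shift cm [1.66 0.06 1.32] turn [ 0.003 -0.003  0.005]
```

```bash
python3 -m jog '[{"tx":0.8,"ty":0,"tz":0.6,"wx":0,"wy":0,"wz":0},{"tx":0.4,"ty":0,"tz":0.35,"wx":0,"wy":0,"wz":0},{"tx":0.24,"ty":0,"tz":0.18,"wx":0,"wy":0,"wz":0},{"tx":0,"ty":0,"tz":0,"wx":0,"wy":0,"wz":0},{"tx":0,"ty":0,"tz":0,"wx":0,"wy":0,"wz":0},{"tx":0,"ty":0,"tz":0,"wx":0,"wy":0,"wz":0},{"tx":0,"ty":0,"tz":0,"wx":0,"wy":0,"wz":0},{"tx":0,"ty":0,"tz":0,"wx":0,"wy":0,"wz":0}]'
python3 -m jog '[{"tx":0,"ty":0,"tz":0,"wx":0,"wy":0,"wz":0},{"tx":0,"ty":0,"tz":0,"wx":0,"wy":0,"wz":0},{"tx":0,"ty":0,"tz":0,"wx":0,"wy":0,"wz":0},{"tx":0,"ty":0,"tz":0,"wx":0,"wy":0,"wz":0},{"tx":0,"ty":0,"tz":-1,"wx":0,"wy":0,"wz":0},{"tx":0,"ty":0,"tz":-3,"wx":0,"wy":0,"wz":0},{"tx":0,"ty":0,"tz":-4,"wx":0,"wy":0,"wz":0},{"tx":0,"ty":0,"tz":-4,"wx":0,"wy":0,"wz":0}]' 4.5
python3 - <<'E'
from h import *
for c in ("scene","top"):
    p,d=imaging.read_camera(c)
    print(c,[(np.round(x["centre"],3).tolist(),round(x["score"],2)) for n in("long_tool","tall_jar") for x in finder.pinpoint(c,n)[:2]])
    for r in finder.cut_out(c,"long_tool")[:1]:
        P=cloud(c,d,r["pixels"])
        for z0 in np.arange(.12,.3,.03):
            Q=P[abs(P[:,2]-z0)<.015]
            if len(Q)>3: print(round(z0,2),np.round(np.median(Q,0),3),len(Q))
        print("top",P[:,2].max())
delta(*grasp("short",.12))
E
```

```text
time_s: 14.65
position: [0.5659, 0.1126, 0.1473]
orientation: [0.795, 0.408, -0.401, 0.204]
wrist_force: [-0.1, -0.1, -0.3]
gripper_width: 0.169
grip_force: 25.0
time_s: 15.65
position: [0.6228, 0.1919, 0.22]
orientation: [0.795, 0.408, -0.4, 0.204]
wrist_force: [1.1, 0.2, -0.8]
gripper_width: 0.497
grip_force: 0.0
scene [([0.573, 0.124, -0.0], 0.87), ([0.503, -0.178, 0.021], 0.44)]
0.12 [0.578 0.118 0.119] 45
0.15 [0.579 0.117 0.151] 41
0.18 [0.579 0.118 0.182] 46
0.21 [0.573 0.123 0.205] 36
0.24 [0.583 0.115 0.24 ] 32
top 0.2555959034335076
top [([0.443, 0.187, 0.002], 0.66), ([0.576, 0.124, 0.008], 0.51), ([0.578, 0.127, -0.002], 0.62)]
0.12 [ 0.577 -0.27   0.112] 39
top 0.13485653454300228
t 16.05 q [ 0.42  1.03  0.58 -0.57  2.31  0.83] pos [0.622 0.19  0.218] w 0.493 gf 0.0
shift cm [-21.37  19.18  35.92] turn [-1.058  0.493 -1.752]
```

```bash
python3 -m jog '[{"tx":-1.5,"ty":0,"tz":-1.5,"wx":0,"wy":0,"wz":0},{"tx":-2,"ty":0,"tz":-1.5,"wx":0,"wy":0,"wz":0},{"tx":-2,"ty":0,"tz":-1.5,"wx":0,"wy":0,"wz":0},{"tx":-2,"ty":0,"tz":-1.5,"wx":0,"wy":0,"wz":0},{"tx":0,"ty":0,"tz":0,"wx":-0.088,"wy":0.041,"wz":-0.146},{"tx":0,"ty":0,"tz":0,"wx":-0.088,"wy":0.041,"wz":-0.146},{"tx":0,"ty":0,"tz":0,"wx":-0.088,"wy":0.041,"wz":-0.146},{"tx":0,"ty":0,"tz":0,"wx":-0.088,"wy":0.041,"wz":-0.146}]'
python3 -m jog '[{"tx":0,"ty":0,"tz":0,"wx":-0.088,"wy":0.041,"wz":-0.146},{"tx":0,"ty":0,"tz":0,"wx":-0.088,"wy":0.041,"wz":-0.146},{"tx":0,"ty":0,"tz":0,"wx":-0.088,"wy":0.041,"wz":-0.146},{"tx":0,"ty":0,"tz":0,"wx":-0.088,"wy":0.041,"wz":-0.146},{"tx":0,"ty":0,"tz":0,"wx":-0.088,"wy":0.041,"wz":-0.146},{"tx":0,"ty":0,"tz":0,"wx":-0.088,"wy":0.041,"wz":-0.146},{"tx":0,"ty":0,"tz":0,"wx":-0.088,"wy":0.041,"wz":-0.146},{"tx":0,"ty":0,"tz":0,"wx":-0.088,"wy":0.041,"wz":-0.146}]'
python3 - <<'E'
from h import *
delta(*grasp("short",.12))
E
```

```text
time_s: 17.05
position: [0.6247, 0.1937, 0.3169]
orientation: [0.625, 0.698, -0.299, 0.182]
wrist_force: [0.1, -0.6, 0.0]
gripper_width: 0.49
grip_force: 0.0
time_s: 18.05
position: [0.6248, 0.1931, 0.3175]
orientation: [0.088, 0.993, -0.006, 0.076]
wrist_force: [-0.2, 0.3, 0.1]
gripper_width: 0.495
grip_force: 0.0
t 18.05 q [ 0.24  0.39  1.24 -0.06  1.37 -1.14] pos [0.625 0.193 0.318] w 0.495 gf 0.0
shift cm [  3.08 -46.17  13.77] turn [0.003 0.003 0.006]
```

```bash
python3 -m jog '[{"tx":0,"ty":-3,"tz":0,"wx":0,"wy":0,"wz":0},{"tx":0.5,"ty":-5,"tz":0,"wx":0,"wy":0,"wz":0},{"tx":0.5,"ty":-6,"tz":0,"wx":0,"wy":0,"wz":0},{"tx":0.5,"ty":-6,"tz":0,"wx":0,"wy":0,"wz":0},{"tx":0.5,"ty":-6,"tz":0,"wx":0,"wy":0,"wz":0},{"tx":0.5,"ty":-6,"tz":0,"wx":0,"wy":0,"wz":0},{"tx":0.5,"ty":-6,"tz":0,"wx":0,"wy":0,"wz":0},{"tx":0,"ty":-5,"tz":0,"wx":0,"wy":0,"wz":0}]' 4
python3 -m jog '[{"tx":0,"ty":-3,"tz":2,"wx":0,"wy":0,"wz":0},{"tx":0,"ty":0,"tz":3,"wx":0,"wy":0,"wz":0},{"tx":0,"ty":0,"tz":2,"wx":0,"wy":0,"wz":0},{"tx":0,"ty":0,"tz":0,"wx":0,"wy":0,"wz":0},{"tx":0,"ty":0,"tz":0,"wx":0,"wy":0,"wz":0},{"tx":0,"ty":0,"tz":0,"wx":0,"wy":0,"wz":0},{"tx":0,"ty":0,"tz":0,"wx":0,"wy":0,"wz":0},{"tx":0,"ty":0,"tz":0,"wx":0,"wy":0,"wz":0}]' 4
python3 - <<'E'
from h import *
delta(*grasp("short",0))
for c in ("scene","top"):
    imaging.read_camera(c)
    print(c,[(n,np.round(x["centre"],3).tolist(),round(x["score"],2)) for n in("short_tool","wood_knife","long_tool") for x in finder.pinpoint(c,n)[:1]])
E
```

```text
time_s: 19.05
position: [0.5158, -0.2265, 0.3125]
orientation: [0.091, 0.993, -0.008, 0.076]
wrist_force: [1.0, -0.2, -0.6]
gripper_width: 0.434
grip_force: 0.0
time_s: 20.05
position: [0.5216, -0.2554, 0.2414]
orientation: [0.092, 0.993, -0.007, 0.075]
wrist_force: [-0.7, -0.6, 0.1]
gripper_width: 0.438
grip_force: 0.0
t 20.05 q [-0.59  0.34  1.55  0.07  1.12 -2.01] pos [ 0.522 -0.255  0.241] w 0.438 gf 0.0
shift cm [-0.3  -0.15 18.68] turn [-0.     0.001  0.   ]
scene [('short_tool', [0.488, -0.251, 0.017], 0.74), ('wood_knife', [0.49, -0.25, 0.017], 0.64), ('long_tool', [0.558, -0.192, 0.002], 0.33)]
top [('short_tool', [0.493, -0.25, 0.014], 0.54), ('wood_knife', [0.507, -0.183, 0.017], 0.7), ('long_tool', [0.576, 0.128, -0.003], 0.71)]
```

```bash
python3 -m jog '[{"tx":-0.3,"ty":-0.15,"tz":2,"wx":0,"wy":0,"wz":0},{"tx":0,"ty":0,"tz":3.5,"wx":0,"wy":0,"wz":0},{"tx":0,"ty":0,"tz":3.5,"wx":0,"wy":0,"wz":0},{"tx":0,"ty":0,"tz":3.5,"wx":0,"wy":0,"wz":0},{"tx":0,"ty":0,"tz":1.7,"wx":0,"wy":0,"wz":0},{"tx":0,"ty":0,"tz":0,"wx":0,"wy":0,"wz":0},{"tx":0,"ty":0,"tz":0,"wx":0,"wy":0,"wz":0},{"tx":0,"ty":0,"tz":0,"wx":0,"wy":0,"wz":0}]'
python3 - <<'E'
from h import *
delta(*grasp("short",0))
E
```

```text
time_s: 21.45
position: [0.5456, -0.2616, 0.1024]
orientation: [0.092, 0.993, -0.008, 0.076]
wrist_force: [-0.4, -0.6, 0.6]
gripper_width: 0.437
grip_force: 0.0
t 21.45 q [-0.58  0.54  1.65  0.08  0.81 -2.02] pos [ 0.546 -0.262  0.102] w 0.437 gf 0.0
shift cm [0.06 0.02 4.56] turn [-0.001  0.002 -0.   ]
```

```bash
python3 -m jog '[{"tx":0,"ty":0,"tz":1.2,"wx":0,"wy":0,"wz":0},{"tx":0,"ty":0,"tz":1.2,"wx":0,"wy":0,"wz":0},{"tx":0,"ty":0,"tz":1.2,"wx":0,"wy":0,"wz":0},{"tx":0,"ty":0,"tz":0.9,"wx":0,"wy":0,"wz":0},{"tx":0,"ty":0,"tz":0,"wx":0,"wy":0,"wz":0},{"tx":0,"ty":0,"tz":0,"wx":0,"wy":0,"wz":0},{"tx":0,"ty":0,"tz":0,"wx":0,"wy":0,"wz":0},{"tx":0,"ty":0,"tz":0,"wx":0,"wy":0,"wz":0}]'
python3 - <<'E'
from h import *
delta(*grasp("short",0))
E
python3 -m jog '[{"tx":0,"ty":0,"tz":0,"wx":0,"wy":0,"wz":0},{"tx":0,"ty":0,"tz":0,"wx":0,"wy":0,"wz":0},{"tx":0,"ty":0,"tz":0,"wx":0,"wy":0,"wz":0},{"tx":0,"ty":0,"tz":0,"wx":0,"wy":0,"wz":0},{"tx":0,"ty":0,"tz":0,"wx":0,"wy":0,"wz":0},{"tx":0,"ty":0,"tz":0,"wx":0,"wy":0,"wz":0},{"tx":0,"ty":0,"tz":0,"wx":0,"wy":0,"wz":0},{"tx":0,"ty":0,"tz":0,"wx":0,"wy":0,"wz":0}]' 0 25
```

```text
time_s: 22.45
position: [0.5513, -0.2601, 0.0552]
orientation: [0.092, 0.993, -0.005, 0.074]
wrist_force: [7.3, 16.9, -2.6]
gripper_width: 0.435
grip_force: 9.2
t 22.45 q [-0.57  0.61  1.67  0.09  0.72 -2.02] pos [ 0.551 -0.26   0.055] w 0.435 gf 9.2
shift cm [-0.12 -0.24 -0.18] turn [ 0.003 -0.002  0.   ]
time_s: 23.45
position: [0.5508, -0.2645, 0.0554]
orientation: [0.092, 0.993, -0.008, 0.074]
wrist_force: [-7.9, -20.3, -9.2]
gripper_width: 0.298
grip_force: 25.1
```

The width of 27 mm and the side force suggest the fingers met the rail's pins or end post. I open, back off and look.

```bash
python3 -m jog '[{"tx":0,"ty":0,"tz":0,"wx":0,"wy":0,"wz":0},{"tx":0,"ty":0,"tz":0,"wx":0,"wy":0,"wz":0},{"tx":0.3,"ty":0,"tz":0,"wx":0,"wy":0,"wz":0},{"tx":0.4,"ty":0,"tz":-1,"wx":0,"wy":0,"wz":0},{"tx":0,"ty":0,"tz":-2,"wx":0,"wy":0,"wz":0},{"tx":0,"ty":0,"tz":-2,"wx":0,"wy":0,"wz":0},{"tx":0,"ty":0,"tz":-4,"wx":0,"wy":0,"wz":0},{"tx":0,"ty":0,"tz":-4,"wx":0,"wy":0,"wz":0}]' 3.4 25
sed -i 's/"short":.082/"short":.068/' h.py
python3 - <<'E'
from h import *
import cv2
delta(*grasp("short",0.008))
for c in ("scene","top"):
    p,d=imaging.read_camera(c)
    print(c,[(n,np.round(x["centre"],3).tolist(),round(x["score"],2)) for n in("short_tool","wood_knife") for x in finder.pinpoint(c,n)[:1]])
    for r in finder.cut_out(c,"short_tool")[:2]:
            P=cloud(c,d,r["pixels"]); P=P[(P[:,2]>.03)&(P[:,2]<.15)]
            if len(P)<15: continue
            m=np.median(P,0); v=np.linalg.svd(P-P.mean(0))[2][0]; v*=np.sign(v[2])
            print(c,round(r["score"],2),len(P),np.round(P.mean(0),3),np.round(v,3))
    if c=="scene": a=cv2.resize(p[200:310,200:350,::-1],None,fx=5,fy=5,interpolation=3)
cv2.imwrite("pics/c.png",a)
E
```

```text
time_s: 24.45
position: [0.5251, -0.2574, 0.1858]
orientation: [0.092, 0.993, -0.007, 0.075]
wrist_force: [0.3, 0.1, 0.2]
gripper_width: 0.373
grip_force: 0.0
t 24.45 q [-0.59  0.4   1.61  0.07  0.99 -2.02] pos [ 0.525 -0.257  0.186] w 0.373 gf 0.0
shift cm [ 0.37 -0.03 13.15] turn [-0.     0.001 -0.   ]
scene [('short_tool', [0.489, -0.252, 0.016], 0.45), ('wood_knife', [0.506, -0.173, 0.017], 0.72)]
scene 0.62 158 [ 0.555 -0.267  0.089] [ 0.72  -0.155  0.677]
top [('short_tool', [0.575, 0.126, 0.007], 0.61), ('wood_knife', [0.508, -0.183, 0.017], 0.85)]
top 0.46 27 [ 0.577 -0.269  0.11 ] [ 0.686 -0.708  0.168]
```

View pics/c.png

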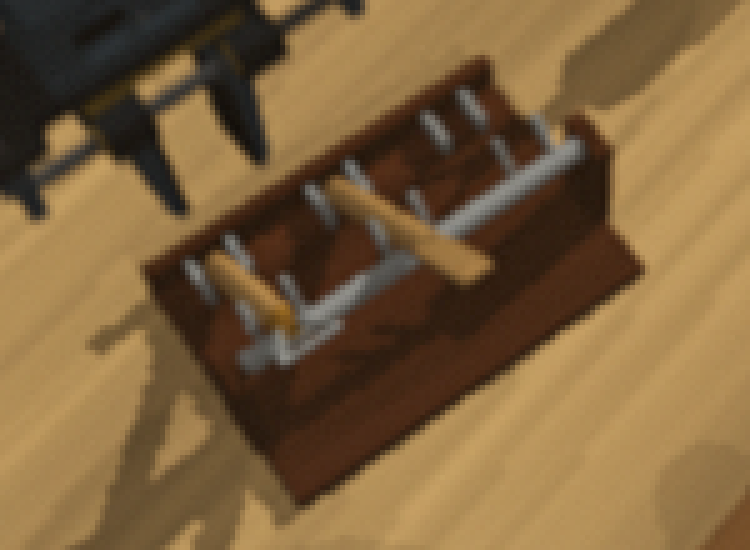

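The short tool and knife are still in place in the rest. The guide pins stand just in front of the rail at crop (505,155), with dark end posts at (590,130). The fingers had been too far up the handle, so I regrip at 68 mm and a little shallower.

```bash
python3 -m jog '[{"tx":0.35,"ty":0,"tz":2,"wx":0,"wy":0,"wz":0},{"tx":0,"ty":0,"tz":3,"wx":0,"wy":0,"wz":0},{"tx":0,"ty":0,"tz":3,"wx":0,"wy":0,"wz":0},{"tx":0,"ty":0,"tz":2,"wx":0,"wy":0,"wz":0},{"tx":0,"ty":0,"tz":0,"wx":0,"wy":0,"wz":0},{"tx":0,"ty":0,"tz":1.5,"wx":0,"wy":0,"wz":0},{"tx":0,"ty":0,"tz":1.2,"wx":0,"wy":0,"wz":0},{"tx":0,"ty":0,"tz":0,"wx":0,"wy":0,"wz":0}]' 3.4 25
python3 - <<'E'
from h import *
delta(*grasp("short",0.008))
E
python3 -m jog '[{"tx":0,"ty":0,"tz":0.4,"wx":0,"wy":0,"wz":0},{"tx":0,"ty":0,"tz":0,"wx":0,"wy":0,"wz":0},{"tx":0,"ty":0,"tz":0,"wx":0,"wy":0,"wz":0},{"tx":0,"ty":0,"tz":0,"wx":0,"wy":0,"wz":0},{"tx":0,"ty":0,"tz":0,"wx":0,"wy":0,"wz":0},{"tx":0,"ty":0,"tz":0,"wx":0,"wy":0,"wz":0},{"tx":0,"ty":0,"tz":0,"wx":0,"wy":0,"wz":0},{"tx":0,"ty":0,"tz":0,"wx":0,"wy":0,"wz":0}]' 0 25
python3 - <<'E'
from h import *
delta(*grasp("short",0.008))
E
```

```text
time_s: 25.85
position: [0.5407, -0.2603, 0.0572]
orientation: [0.092, 0.993, -0.007, 0.074]
wrist_force: [-0.8, 0.1, 0.4]
gripper_width: 0.374
grip_force: 0.0
t 25.85 q [-0.58  0.6   1.7   0.09  0.71 -2.03] pos [ 0.541 -0.26   0.057] w 0.374 gf 0.0
shift cm [ 0.01 -0.03  0.2 ] turn [ 0.    -0.001 -0.   ]
time_s: 26.85
position: [0.5417, -0.2609, 0.0542]
orientation: [0.092, 0.993, -0.007, 0.075]
wrist_force: [-2.2, -5.0, -0.7]
gripper_width: 0.172
grip_force: 25.0
t 26.85 q [-0.58  0.61  1.7   0.09  0.7  -2.03] pos [ 0.542 -0.261  0.054] w 0.172 gf 25.0
shift cm [ 0.07  0.02 -0.11] turn [-0.001  0.001 -0.   ]
```

```bash
python3 -m jog '[{"tx":-0.2,"ty":0,"tz":-0.5,"wx":0,"wy":0,"wz":0},{"tx":-0.3,"ty":0,"tz":-1.5,"wx":0,"wy":0,"wz":0},{"tx":-0.6,"ty":0,"tz":-3,"wx":0,"wy":0,"wz":0},{"tx":-0.8,"ty":0,"tz":-4,"wx":0,"wy":0,"wz":0},{"tx":-0.8,"ty":0,"tz":-4,"wx":0,"wy":0,"wz":0},{"tx":-0.8,"ty":0,"tz":-4,"wx":0,"wy":0,"wz":0},{"tx":-0.6,"ty":0,"tz":-4,"wx":0,"wy":0,"wz":0},{"tx":-0.6,"ty":0,"tz":-4,"wx":0,"wy":0,"wz":0}]'
python3 - <<'E'
from h import *
p,M=place('short',-2.2,.10); 
delta(p,M)
E
```

```text
time_s: 27.85
position: [0.5502, -0.2617, 0.3097]
orientation: [0.092, 0.993, -0.007, 0.075]
wrist_force: [1.3, 0.0, -0.2]
gripper_width: 0.167
grip_force: 25.0
t 27.85 q [-0.58  0.32  1.37  0.06  1.31 -1.97] pos [ 0.55  -0.262  0.31 ] w 0.167 gf 25.0
shift cm [10.25 52.77 13.12] turn [ 1.06  -0.495  1.757]
```

```bash
python3 -m jog '[{"tx":-0.5,"ty":3,"tz":-1.5,"wx":0,"wy":0,"wz":0},{"tx":-0.5,"ty":5,"tz":-1.5,"wx":0,"wy":0,"wz":0},{"tx":-0.5,"ty":6,"tz":0,"wx":0,"wy":0,"wz":0},{"tx":-0.5,"ty":6,"tz":0,"wx":0,"wy":0,"wz":0},{"tx":0,"ty":6,"tz":0,"wx":0,"wy":0,"wz":0},{"tx":0,"ty":6,"tz":0,"wx":0,"wy":0,"wz":0},{"tx":0,"ty":6,"tz":0,"wx":0,"wy":0,"wz":0},{"tx":0,"ty":6,"tz":0,"wx":0,"wy":0,"wz":0}]'
python3 -m jog '[{"tx":1,"ty":4,"tz":0,"wx":0,"wy":0,"wz":0},{"tx":1,"ty":2,"tz":0,"wx":0,"wy":0,"wz":0},{"tx":0,"ty":0,"tz":0,"wx":0.088,"wy":-0.041,"wz":0.146},{"tx":0,"ty":0,"tz":0,"wx":0.088,"wy":-0.041,"wz":0.146},{"tx":0,"ty":0,"tz":0,"wx":0.088,"wy":-0.041,"wz":0.146},{"tx":0,"ty":0,"tz":0,"wx":0.088,"wy":-0.041,"wz":0.146},{"tx":0,"ty":0,"tz":0,"wx":0.088,"wy":-0.041,"wz":0.146},{"tx":0,"ty":0,"tz":0,"wx":0.088,"wy":-0.041,"wz":0.146}]'
python3 - <<'E'
from h import *
p,M=place('short',-2.2,.10); 
delta(p,M)
E
```

```text
time_s: 28.85
position: [0.6458, 0.1699, 0.3409]
orientation: [0.092, 0.993, -0.007, 0.075]
wrist_force: [1.0, -0.9, 0.3]
gripper_width: 0.168
grip_force: 25.0
time_s: 29.85
position: [0.6372, 0.2298, 0.3383]
orientation: [0.515, 0.808, -0.237, 0.162]
wrist_force: [0.6, -0.3, -1.0]
gripper_width: 0.17
grip_force: 25.0
t 29.85 q [ 0.51  0.66  0.85 -0.54  1.88 -0.03] pos [0.637 0.23  0.338] w 0.17 gf 25.0
shift cm [14.92 -1.15 12.05] turn [ 0.528 -0.248  0.876]
```

```bash
python3 -m jog '[{"tx":0,"ty":0,"tz":0,"wx":0.088,"wy":-0.041,"wz":0.146},{"tx":0,"ty":0,"tz":0,"wx":0.088,"wy":-0.041,"wz":0.146},{"tx":0,"ty":0,"tz":0,"wx":0.088,"wy":-0.041,"wz":0.146},{"tx":0,"ty":0,"tz":0,"wx":0.088,"wy":-0.041,"wz":0.146},{"tx":0,"ty":0,"tz":0,"wx":0.088,"wy":-0.041,"wz":0.146},{"tx":0,"ty":0,"tz":0,"wx":0.088,"wy":-0.041,"wz":0.146},{"tx":0,"ty":0,"tz":0,"wx":0,"wy":0,"wz":0},{"tx":0,"ty":0,"tz":0,"wx":0,"wy":0,"wz":0}]'
cat >> h.py <<'E'
DEEP=.012
_place=place
def place(n,az,up,lean=0):
    p,M=_place(n,az,up,lean); return p-(.019-DEEP)*M[:,2],M
E
python3 - <<'E'
from h import *
p,M=place('short',-2.2,.10); 
delta(p,M)
E
```

```text
time_s: 30.85
position: [0.6367, 0.2293, 0.3381]
orientation: [0.795, 0.409, -0.399, 0.204]
wrist_force: [0.1, -0.2, 0.2]
gripper_width: 0.17
grip_force: 25.0
t 30.85 q [ 0.46  1.06  0.22 -0.8   2.59  0.54] pos [0.637 0.229 0.338] w 0.17 gf 25.0
shift cm [13.55 -8.16 10.17] turn [ 0.005 -0.006  0.006]
```

```bash
python3 -m jog '[{"tx":1.2,"ty":-1,"tz":0.9,"wx":0,"wy":0,"wz":0},{"tx":2.4,"ty":-1.5,"tz":1.8,"wx":0,"wy":0,"wz":0},{"tx":2.4,"ty":-1.5,"tz":1.8,"wx":0,"wy":0,"wz":0},{"tx":2.5,"ty":-1.5,"tz":1.9,"wx":0,"wy":0,"wz":0},{"tx":2.5,"ty":-1.5,"tz":1.9,"wx":0,"wy":0,"wz":0},{"tx":2.5,"ty":-1.2,"tz":1.9,"wx":0,"wy":0,"wz":0},{"tx":0,"ty":0,"tz":0,"wx":0,"wy":0,"wz":0},{"tx":0,"ty":0,"tz":0,"wx":0,"wy":0,"wz":0}]'
python3 - <<'E'
from h import *
import cv2
p,M=place('short',-2.2,.10); delta(p,M)
for c in ("scene","top"):
    p,d=imaging.read_camera(c)
    print(c,[(n,np.round(x["centre"],3).tolist(),round(x["score"],2)) for n in("short_tool","short_jar") for x in finder.pinpoint(c,n)[:3]])
    for r in finder.cut_out(c,"short_tool")[:2]:
        P=cloud(c,d,r["pixels"]); print("obj",round(r["score"],2))
        for z0 in np.arange(.09,.32,.02):
            Q=P[abs(P[:,2]-z0)<.01]; Q=Q[np.linalg.norm(Q[:,:2]-[.5755,.2845],axis=1)<.06]
            if len(Q)>3: print(round(z0,2),np.round(np.median(Q,0),3),len(Q))
    if c=="scene": cv2.imwrite("pics/d.png",cv2.resize(p[60:230,280:500,::-1],None,fx=3.4,fy=3.4,interpolation=3))
E
```

```text
time_s: 31.85
position: [0.5694, 0.2767, 0.1705]
orientation: [0.795, 0.408, -0.399, 0.204]
wrist_force: [0.5, 0.1, 0.3]
gripper_width: 0.169
grip_force: 25.0
t 31.85 q [ 0.54  1.07  0.63 -0.44  2.29  1.02] pos [0.569 0.277 0.17 ] w 0.169 gf 25.0
shift cm [0.14 0.03 0.07] turn [ 0.005 -0.007  0.005]
scene [('short_tool', [0.572, 0.284, 0.106], 0.65), ('short_jar', [0.63, 0.211, 0.0], 0.87), ('short_jar', [0.511, 0.348, 0.001], 0.67), ('short_jar', [0.575, 0.286, 0.0], 0.6)]
obj 0.63
0.11 [0.579 0.279 0.115] 7
0.13 [0.579 0.28  0.129] 28
0.15 [0.578 0.279 0.148] 20
0.19 [0.577 0.277 0.198] 5
0.21 [0.577 0.278 0.209] 24
0.23 [0.576 0.279 0.224] 9
0.27 [0.572 0.286 0.267] 4
top [('short_tool', [0.579, 0.289, 0.108], 0.57), ('short_jar', [0.51, 0.353, -0.002], 0.86), ('short_jar', [0.626, 0.212, 0.004], 0.83), ('short_jar', [0.577, 0.282, 0.002], 0.52)]
obj 0.62
0.11 [0.574 0.279 0.116] 5
0.13 [0.574 0.278 0.131] 12
0.15 [0.572 0.279 0.15 ] 7
0.17 [0.571 0.279 0.174] 9
0.19 [0.575 0.278 0.195] 14
0.21 [0.573 0.278 0.211] 21
0.23 [0.575 0.282 0.236] 48
0.25 [0.58  0.279 0.245] 8
0.27 [0.583 0.277 0.271] 8
```

View pics/d.png

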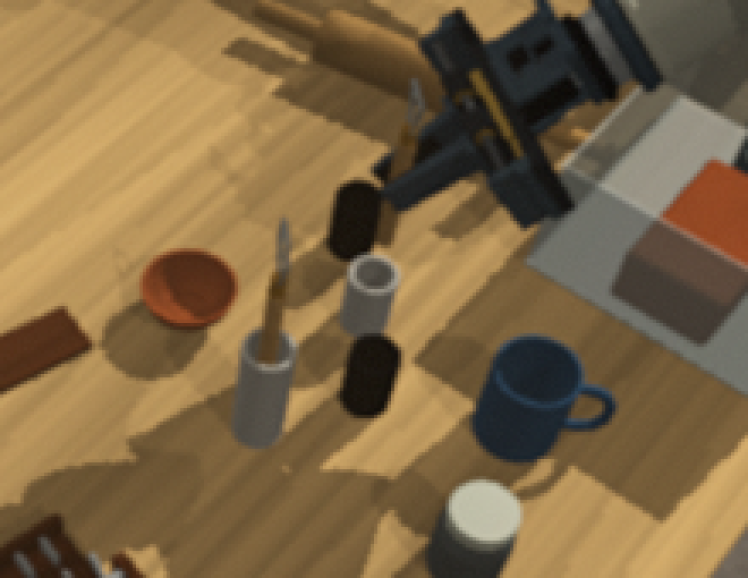

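The short tool hangs vertical above the white short jar at crop (372,270). Before lowering I check the crate's wall height at the right, since the wrist will lean over it.

```bash
python3 - <<'E'
from h import *
for c in ("top","scene"):
    p,d=imaging.read_camera(c); P=cloud(c,d,d>0)
    Q=P[(P[:,0]>.5)&(P[:,0]<.95)&(P[:,1]>.33)&(P[:,1]<.95)&(P[:,2]>.02)&(P[:,2]<.26)]
    H,_,_=np.histogram2d(Q[:,0],Q[:,1],bins=[np.arange(.5,.96,.05),np.arange(.33,.96,.05)])
    Z=np.zeros_like(H)
    for i in range(H.shape[0]):
        for j in range(H.shape[1]):
            m=(abs(Q[:,0]-(.525+.05*i))<.025)&(abs(Q[:,1]-(.355+.05*j))<.025)
            Z[i,j]=np.percentile(Q[m,2],95) if m.sum()>4 else 0
    print(c,"rows x .525.., cols y .355..");print(np.round(Z*1000).astype(int))
delta(*place('short',-2.2,.014))
E
```

```text
top rows x .525.., cols y .355..
[[257   0   0   0  43   0   0   0   0   0   0   0]
 [259 255   0   0  41   0   0   0   0   0   0   0]
 [259   0   0   0   0   0   0   0   0   0   0   0]
 [251 255 129   0   0   0   0 133 132   0   0   0]
 [  0   0 129  74   0   0   0   0  96   0   0   0]
 [  0   0 130  73  73   0   0   0   0   0   0   0]
 [  0   0 130  73  74  73   0   0   0   0   0   0]
 [  0   0 130   0   0   0   0   0   0   0   0   0]
 [  0   0 132 132 129 130  81   0   0   0   0   0]]
scene rows x .525.., cols y .355..
[[256   0   0   0   0   0   0   0   0   0   0   0]
 [259 253   0   0  39  39   0   0   0   0   0   0]
 [259   0   0   0  84  41   0   0   0   0   0   0]
 [258 258 129 130 129  99  79  68 107   0   0   0]
 [  0   0 127  73  72  71  62 105 126   0   0   0]
 [  0   0 127  72  73  72  62  63 127   0   0   0]
 [  0   0 128  73  73  72  62  76 126   0   0   0]
 [  0   0 128   0   0   0   0 125 126   0   0   0]
 [  0   0 130 131 131 132 131 132 128   0   0   0]]
t 32.35 q [ 0.54  1.07  0.63 -0.44  2.29  1.02] pos [0.569 0.276 0.168] w 0.175 gf 25.0
shift cm [6.93 0.09 5.  ] turn [ 0.003 -0.003  0.005]
```

The crate's rim is 0.13 m high at y≥0.45. The wrist stays above about 0.19 m there, so it is clear. Lowering and releasing.

```bash
python3 -m jog '[{"tx":0.8,"ty":0.1,"tz":0.5,"wx":0,"wy":0,"wz":0},{"tx":1.6,"ty":0,"tz":1.15,"wx":0,"wy":0,"wz":0},{"tx":1.6,"ty":0,"tz":1.15,"wx":0,"wy":0,"wz":0},{"tx":1.3,"ty":0,"tz":1,"wx":0,"wy":0,"wz":0},{"tx":0.8,"ty":0,"tz":0.6,"wx":0,"wy":0,"wz":0},{"tx":0.4,"ty":0,"tz":0.3,"wx":0,"wy":0,"wz":0},{"tx":0,"ty":0,"tz":0,"wx":0,"wy":0,"wz":0},{"tx":0,"ty":0,"tz":0,"wx":0,"wy":0,"wz":0}]'
python3 - <<'E'
from h import *
delta(*place('short',-2.2,.014))
E
```

```text
time_s: 33.35
position: [0.5699, 0.2767, 0.0887]
orientation: [0.795, 0.408, -0.4, 0.204]
wrist_force: [-0.4, 0.1, 0.6]
gripper_width: 0.169
grip_force: 25.0
t 33.35 q [ 0.54  1.15  0.66 -0.4   2.19  1.07] pos [0.57  0.277 0.089] w 0.169 gf 25.0
shift cm [ 0.46 -0.01  0.35] turn [ 0.003 -0.004  0.005]
```

```bash
python3 -m jog '[{"tx":0.2,"ty":0,"tz":0.15,"wx":0,"wy":0,"wz":0},{"tx":0.2,"ty":0,"tz":0.15,"wx":0,"wy":0,"wz":0},{"tx":0,"ty":0,"tz":0,"wx":0,"wy":0,"wz":0},{"tx":0,"ty":0,"tz":0,"wx":0,"wy":0,"wz":0},{"tx":0,"ty":0,"tz":0,"wx":0,"wy":0,"wz":0},{"tx":0,"ty":0,"tz":0,"wx":0,"wy":0,"wz":0},{"tx":0,"ty":0,"tz":0,"wx":0,"wy":0,"wz":0},{"tx":0,"ty":0,"tz":0,"wx":0,"wy":0,"wz":0}]'
python3 -m jog '[{"tx":0,"ty":0,"tz":0,"wx":0,"wy":0,"wz":0},{"tx":0,"ty":0,"tz":0,"wx":0,"wy":0,"wz":0},{"tx":0,"ty":0,"tz":0,"wx":0,"wy":0,"wz":0},{"tx":0,"ty":0,"tz":0,"wx":0,"wy":0,"wz":0},{"tx":0,"ty":0,"tz":0,"wx":0,"wy":0,"wz":0},{"tx":0,"ty":0,"tz":-1,"wx":0,"wy":0,"wz":0},{"tx":0,"ty":0,"tz":-2,"wx":0,"wy":0,"wz":0},{"tx":0,"ty":0,"tz":-3,"wx":0,"wy":0,"wz":0}]' 5
python3 -m jog '[{"tx":0,"ty":0,"tz":-3,"wx":0,"wy":0,"wz":0},{"tx":0,"ty":0,"tz":-3,"wx":0,"wy":0,"wz":0},{"tx":0,"ty":0,"tz":0,"wx":0,"wy":0,"wz":0},{"tx":0,"ty":0,"tz":0,"wx":0,"wy":0,"wz":0},{"tx":0,"ty":0,"tz":0,"wx":0,"wy":0,"wz":0},{"tx":0,"ty":0,"tz":0,"wx":0,"wy":0,"wz":0},{"tx":0,"ty":0,"tz":0,"wx":0,"wy":0,"wz":0},{"tx":0,"ty":0,"tz":0,"wx":0,"wy":0,"wz":0}]'
python3 - <<'E'
from h import *
import cv2
for c in ("scene","top"):
    p,d=imaging.read_camera(c)
    print(c,[(n,np.round(x["centre"],3).tolist(),round(x["score"],2)) for n in("short_tool","short_jar","long_tool","tall_jar","wood_knife") for x in finder.pinpoint(c,n)[:3]])
    P=cloud(c,d,d>0)
    for j in JAR.values():
        Q=P[np.linalg.norm(P[:,:2]-j[:2],axis=1)<.045]; print("top z",Q[:,2].max(), [np.round(np.median(Q[abs(Q[:,2]-z)<.01],0),3) for z in (.09,.13,.16,.2,.24)])
    if c=="scene": cv2.imwrite("pics/e.png",cv2.resize(p[60:230,280:500,::-1],None,fx=3.4,fy=3.4,interpolation=3))
E
```

```text
time_s: 34.35
position: [0.5697, 0.2766, 0.0831]
orientation: [0.795, 0.408, -0.4, 0.204]
wrist_force: [-0.1, 1.0, -0.4]
gripper_width: 0.173
grip_force: 25.0
time_s: 35.35
position: [0.5981, 0.3161, 0.1197]
orientation: [0.795, 0.408, -0.401, 0.204]
wrist_force: [0.1, 1.6, 0.2]
gripper_width: 0.55
grip_force: 0.0
time_s: 36.35
position: [0.6107, 0.3432, 0.1523]
orientation: [0.796, 0.41, -0.396, 0.204]
wrist_force: [-0.2, 0.8, 0.5]
gripper_width: 0.547
grip_force: 0.0
scene [('short_tool', [0.569, 0.286, 0.005], 0.47), ('short_jar', [0.631, 0.214, -0.002], 0.71), ('short_jar', [0.512, 0.348, -0.001], 0.7), ('short_jar', [0.574, 0.285, -0.001], 0.53), ('tall_jar', [0.574, 0.124, -0.004], 0.61), ('wood_knife', [0.506, -0.177, 0.016], 0.69)]
top z 0.25474365664764387 [array([0.581, 0.111, 0.09 ]), array([0.579, 0.119, 0.129]), array([0.578, 0.119, 0.16 ]), array([0.574, 0.121, 0.201]), array([0.584, 0.114, 0.238])]
top z 0.17526912690367225 [array([0.578, 0.28 , 0.09 ]), array([0.576, 0.282, 0.131]), array([0.579, 0.287, 0.159]), array([nan, nan, nan]), array([nan, nan, nan])]
top [('short_tool', [0.577, 0.288, 0.006], 0.63), ('short_jar', [0.627, 0.211, 0.002], 0.78), ('short_jar', [0.509, 0.354, -0.003], 0.72), ('short_jar', [0.578, 0.283, -0.002], 0.52), ('long_tool', [0.577, 0.123, 0.008], 0.42), ('tall_jar', [0.577, 0.129, -0.002], 0.82), ('wood_knife', [0.506, -0.178, 0.016], 0.84), ('wood_knife', [0.784, 0.127, 0.002], 0.33)]
top z 0.2553127786607461 [array([0.571, 0.117, 0.09 ]), array([0.574, 0.118, 0.132]), array([0.573, 0.118, 0.161]), array([0.575, 0.123, 0.203]), array([0.585, 0.114, 0.239])]
top z 0.17685117767367864 [array([0.573, 0.28 , 0.089]), array([0.575, 0.284, 0.135]), array([0.573, 0.288, 0.162]), array([nan, nan, nan]), array([nan, nan, nan])]
  return _methods._mean(a, axis=axis, dtype=dtype,
  ret = um.true_divide(
```

View pics/e.png

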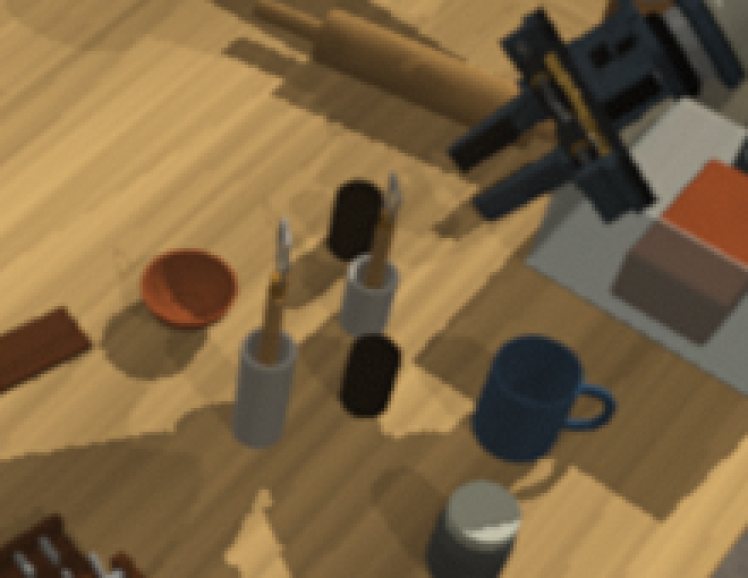

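Both tools stand loop up in their own jars, the long one at crop (270,300) and the short one at (382,230). Their tops measure about 0.255 m and 0.176 m, which matches butts on the jar floors. The jars haven't moved and the gripper is clear.

```bash
python3 -c "
from bench import bot
print(bot.finish_job())"
```

```text
the job is handed in; nothing more can be done
None
```

The job is handed in: the last measurements show the long tool in the tall jar and the short tool in the short jar, both upright, butt down on the jar floor, though the hand-in gave no verdict; on the first try at the short tool the fingers pressed lightly on the rest's guide pins (about 20 N), but the tool and knife stayed in place.

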